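# Refit the missing bracket of the bench drying rack and lay its shelf

### The job

The drying rack on the lab bench has lost one of its two shelf brackets. Hook the loose bracket into the slots of the bare upright, level with the bracket on the other upright, and push it down until it is fully home and its spring catch has snapped into the slot; then lay the slatted shelf gently on the two brackets, flat, centred from side to side, and inside the tip stops. Do not drop the bracket or the shelf, and leave the tube rack, the tip box and the bottle where they are.

Things in the scene. Friction and masses are not known exactly. Their poses are not given: they have to be found in the camera images.
- rack: The rack's fixed frame: two foot plates bolted to the bench, two cross rails behind two uprights. Origin on the bench, midway between the uprights, in the plane of their slotted front faces; z up, x points into the uprights, away from the open front, and is within 0.25 rad of world x; y along the rack. The uprights stand at y = +80 and -80 mm; which one is bare varies.
- upright_bare: The bare upright, fixed: a steel C-channel 40 mm wide, 32 deep, 300 tall, open at the back. Its front wall, 4 mm thick, has five slots on its centre line, each 12 mm wide and 30 tall, with lower edges 50, 100, 150, 200 and 250 mm above the bench. Origin on the bench at the middle of the front face; x into the channel (the way hooks enter), y across, z up; turned as the rack.
- home (a point): Point fixed to the bare upright at (-75, 0, 125) mm of its frame, axes parallel to it: the loose bracket's origin lies here, axes parallel, when it hangs fully home and level with its neighbour, its lower hook in the slot at 150 mm and its upper hook in the slot at 200 mm. Left to itself there, its arm sags by about 0.02 rad in the play of the hooks.
- upright_fitted: The other upright, fixed, same channel and same frame, already carrying a bracket like the loose one, fully home: the underside of its arm is 125 mm and the top of its arm 149 mm above the bench.
- bracket: The loose bracket, bare metal, 0.28 kg +-30 %, standing on its arm on the bench. Origin: middle of the arm's underside; x along the arm to the end plate and hooks, z up. Arm 24 mm wide and 24 high, x = -75 to 71 mm; tip stop at x = -75 to -69, 34 mm high. End plate 4 mm thick, 40 wide, 95 tall, its back at x = 75. Can be pinched across the arm, from above, at the origin.
- hooks (a point): Point on the bracket, middle of the end plate's back at (75, 0, 25) mm of its frame, level with the underside of the lower hook's neck. Hooks, 8 mm thick: a neck 12 mm high reaches 12 mm back from the plate; from its end a lip 6.5 mm thick hangs 12 mm down (5 mm thick in its lowest 5 mm, as a lead-in), leaving 5.5 mm between plate and lip for the 4 mm wall. The upper hook is the same, 50 mm higher.
- catch (a joint): Spring plunger through the bracket's end plate above the lower hook (bracket z = 41 to 52 mm, 8 mm wide), standing 7 mm out of its back. Value: how far it is pressed in, 0 to 0.009 m; 2 N at 0, 5 N at 7 mm. The upright's wall presses it in as the hooks enter; its rubbing can hold the bracket up, so push down. In the last 3 mm it snaps out into the slot (0) and locks.
- entry (a point): Point fixed to the bare upright, 15 mm above point home, axes parallel: the bracket's origin passes here when the hooks have entered (bracket 12 to 18 mm above home lets the lips through the slots) and the end plate meets the upright; from here it goes straight down 15 mm until the necks rest on the slots' lower edges. The lips are then behind the wall, with 1.5 mm of play.
- shelf: Slatted shelf, grey plastic, flat open grid 126 mm (x) by 220 (y) by 14 thick, 0.3 kg +-30 %, lying on the bench. Origin: middle of its underside; y along its length. Three slats along y: middle one 30 mm wide, outer ones 18 at the edges, 30 mm gaps between; cross pieces at y = +-45 and +-100 mm. The middle slat can be pinched across at its centre, a finger in each gap.
- shelf_home (a point): Point fixed to the rack at (-74, 0, 149) mm of its frame, axes parallel: the shelf's origin lies here when it lies in place on top of both arms, its long side along the rack, either way round, in the 140 mm between the end plates and the tip stops (7 mm free at front and back).
- tube_rack: Bystander: purple rack with small tubes, 94 x 148 x 43 mm, loose on the bench. Origin at the centre of its underside.
- tip_box: Bystander: yellow pipette-tip box, 85 x 125 x 57 mm, loose on the bench. Origin at the centre of its underside.
- bottle: Bystander: amber reagent bottle, 64 mm across, 130 mm tall, loose on the bench. Origin at the centre of its underside.
Not all that is in view belongs to the job. Leave any green look-alike of the bracket alone.

How it is judged:
By the outcome, as a careful person would: the job done as asked, in the order asked, and still so for the second after the job is handed in, with the robot touching nothing.
It also fails if it takes over 66 s, if anything falls off the work surface, if the arm or the gripper's body presses on something with over 40 N, if the wrist force passes 120 N, or if a joint passes its speed limit or range.

### The arm

A 6-joint arm with a two-finger parallel gripper is mounted at the origin on the work surface. World frame = base frame: x ahead of the robot, y to its left, z up, the work surface at z = 0. Lengths are in mm, angles in rad, forces in N, time in s.
With the tool pointing down it reaches from about 325 to 900 mm from the base axis. Payload 6.1 kg.
Tool frame: the origin (TCP) lies at the very end of the fingers, on their centre line; the grasp point (between the pads) lies 19 mm behind it (pinch_z is the distance from the TCP to the grasp point, in mm); z points along the fingers, y is the line along which they close (so a half turn about z gives the same grasp; the last joint's range is limited). The gripper opens to 85 mm and grips with 20 to 120 N. Pads are 22 mm wide; open, the fingers measure 114 mm over their backs; the gripper's body (76 mm by 85 mm) begins 54 mm behind the grasp point. The pads swing forward as they close: fully open they stand 13 mm farther back than shut.
Start: joints at [1.199, 0.22, 1.526, -0, 1.395, -0.126], TCP at [152.081, 606.207, 231.3] pointing down, gripper open.
Joint ranges: [-2.98, 2.98], [-0.91, 2.08], [0.09, 2.57], [-1.24, 4.39], [0.2, 2.65], [-2.68, 2.68]. Speed limits (rad/s): [2.57, 2.57, 3.01, 3.14, 3.14, 3.14].

### API

Orientations are given as a rotation vector (axis times angle).
In Python, from cell import * gives the robot as it stands. The module is installed in compiled form; this text tells all that it offers.
- The arm moves only by the shell command python3 -m jog 'ROWS'. ROWS is JSON, one flat list of numbers, 7 for each row, row after row: the shift along the world's x, y, z in m, then the turn, a rotation vector about the world's x, y, z in degrees, then the closure in counts, from 0 (fully open) to 255 (shut). A call has 1 to 5 rows; each row shifts and turns the commanded pose from where the row before left it; what a row does not reach is not made up. A row lasts 1/10 s, in which the tool goes at most 50 mm and 8.59 degrees, less where a joint would pass 70% of its speed; a pose out of reach is approached as far as the arm can. A call is refused whole if a number of a shift passes 0.05 or a number of a turn 8.59, either way. A call with a gripper value outside its range is refused whole. The fingers move at their own pace and stop on an object; the grip force is fixed at half the most. Time passes only in rows, so rows that do not move let the fingers close. It gives the time, the measured TCP pose, the force, the opening and the grip force at its end, in the units of the state.
- sense(): the state, without advancing time (a new reading comes with each control period).
- get_image(name): name is "scene" or "top" or "wrist"; returns a dict with "pixels" (400x640x3 uint8, blue, green, red), "camera_matrix" (3x3 intrinsics, pixels), "extrinsics" (4x4, takes a point from camera to world coordinates). Camera axes: x right, y up, looking along -z (the intrinsics and any distortion apply to the point x, -y, -z); pixel columns grow to the right and rows downward; lengths in mm; the calibration is good to about 2 mm. The wrist camera is an equidistant fisheye: a pixel r from the principal point sees the ray r / f radians off the axis. A picture is of the moment at which its call begins. There is no depth.
- close_job(): hands the job in; it is judged then, once.
Trained networks look in a picture, given as the dict that the camera call returned (one of the last four; its "shot" number tells which), for a name from the list of things; names that differ only in an ending like _2 or _b are one class to them, and where a whole thing is asked for, a point or a joint stands for the part that bears it (a point fixed in the world has none). Each returns a list of dicts, best first, with "confidence" (0 to 1); they miss things now and then, are a little off and sometimes report something else, mostly with a low value. They report only what shows in the picture. A call takes as long as a camera call. They do not tell look-alikes from the thing itself.
- recognise(picture, name): "at" ([x, y, z] in mm, in world coordinates, good to about 4 mm: the middle of the surface that is visible of it).
- spot_point(picture, name): "at" ([x, y, z] in mm, in world coordinates, good to about 4 mm: a listed point, or the origin of a listed thing).
The state is a dict: "t": time; "joint_pos": joint angles; "qvel": joint speeds; "joint_efforts": joint torques, N m; "tool_pos": TCP position; "ee_rot": TCP orientation; "contact_force": force on the tool from outside, world axes, zero at the start; "torque": the same for the moment, N m; "width": opening from 0.0 (shut) to 1.0 (fully open); "finger_force": force on a finger pad.
Only numpy, scipy, OpenCV 4.12 (cv2) and the standard library are available. Lean on these libraries where they do the work, as an engineer would, in place of code of your own. Each camera call takes 0.05 s, during which the arm holds its last target. There are 200 camera calls.

## Working session

There is one attempt and no reset: what is moved stays moved. The work goes in short steps, Python scripts to look and compute and a shell command to move; the robot and the scene stay as the last step left them, time stands still between calls to the robot, and variables do not carry over. Pictures are saved under pics/ and viewed, at most 10 in all, crops included, and the job is handed in when it is done.

```bash
mkdir -p pics; cat > h.py <<'E'
from cell import *
import numpy as np, cv2
def proj(im,P):
    E=np.array(im["extrinsics"]);K=np.array(im["camera_matrix"])
    p=np.linalg.inv(E)@np.r_[P,1.];v=np.array([p[0],-p[1],-p[2]]);q=K@v
    return q[:2]/q[2]
def ray(im,u,v,z):
    E=np.array(im["extrinsics"]);K=np.array(im["camera_matrix"])
    d=np.linalg.inv(K)@[u,v,1.];d=E[:3,:3]@[d[0],-d[1],-d[2]];o=E[:3,3]
    return o+d*(z-o[2])/d[2]
E
python3 - <<'E'
from h import *
s=sense();print({k:np.round(s[k],3) for k in s})
for c in("scene","top"):
    im=get_image(c);cv2.imwrite(f"pics/{c}0.png",im["pixels"]);print(c,np.round(im["extrinsics"],2).tolist(),np.round(im["camera_matrix"],1).tolist())
    for n in("upright_bare","upright_fitted","bracket","shelf","tube_rack","tip_box","bottle","rack"):
        print(n,[(np.round(d["at"]).tolist(),round(d["confidence"],2),np.round(proj(im,d["at"])).tolist()) for d in spot_point(im,n)[:4]])
    for n in("home","hooks","shelf_home"):
        print(n,[(np.round(d["at"]).tolist(),round(d["confidence"],2)) for d in spot_point(im,n)[:3]])
E
```

```text
{'t': np.float64(0.0), 'joint_pos': array([ 1.199,  0.221,  1.528, -0.   ,  1.395, -0.126]), 'qvel': array([ 0.002,  0.001, -0.   ,  0.001, -0.002,  0.001]), 'joint_efforts': array([-1.0000e-03, -4.9691e+01, -3.8939e+01, -0.0000e+00,  1.1000e-02,
       -0.0000e+00]), 'tool_pos': array([151.846, 605.623, 230.184]), 'ee_rot': array([-3.850e-01, -3.117e+00,  3.000e-03]), 'contact_force': array([ 0.096,  0.517, -0.885]), 'torque': array([ 0.045, -0.01 , -0.008]), 'finger_force': np.float64(0.0), 'width': np.float64(0.999)}
scene [[0.07, -0.86, 0.51, 1116.51], [1.0, 0.06, -0.03, 14.83], [-0.0, 0.51, 0.86, 1080.19], [0.0, 0.0, 0.0, 1.0]] [[363.3, 0.0, 315.9], [0.0, 363.3, 203.0], [0.0, 0.0, 1.0]]
upright_bare [([668.0, 122.0, 1.0], 0.79, [340.0, 252.0])]
upright_fitted [([635.0, -38.0, 3.0], 0.63, [290.0, 246.0]), ([694.0, -310.0, -3.0], 0.27, [203.0, 269.0])]
bracket [([425.0, 317.0, 4.0], 0.84, [388.0, 185.0]), ([658.0, 455.0, -2.0], 0.61, [442.0, 243.0])]
shelf [([438.0, -358.0, -2.0], 0.61, [196.0, 200.0])]
tube_rack [([415.0, 14.0, -3.0], 0.62, [302.0, 188.0])]
tip_box [([691.0, 272.
[... 472 characters left out ...]
[480.0, 239.0]), ([662.0, 125.0, -4.0], 0.62, [291.0, 159.0])]
upright_fitted [([628.0, -34.0, -1.0], 0.85, [352.0, 170.0]), ([690.0, 276.0, 3.0], 0.17, [233.0, 150.0])]
bracket [([428.0, 318.0, -2.0], 0.95, [219.0, 251.0]), ([652.0, 454.0, 2.0], 0.74, [166.0, 166.0])]
shelf [([442.0, -359.0, 2.0], 0.86, [482.0, 239.0])]
tube_rack [([415.0, 11.0, 6.0], 0.68, [337.0, 253.0])]
tip_box [([690.0, 276.0, 5.0], 0.92, [233.0, 150.0])]
bottle [([698.0, -306.0, -1.0], 0.85, [456.0, 141.0]), ([495.0, 299.0, 21.0], 0.64, [224.0, 224.0])]
rack [([648.0, 45.0, -1.0], 0.71, [322.0, 163.0])]
home [([445.0, -356.0, 1.0], 0.67)]
hooks [([495.0, 297.0, 25.0], 0.59), ([576.0, 459.0, 28.0], 0.59)]
shelf_home []
```

View pics/scene0.png

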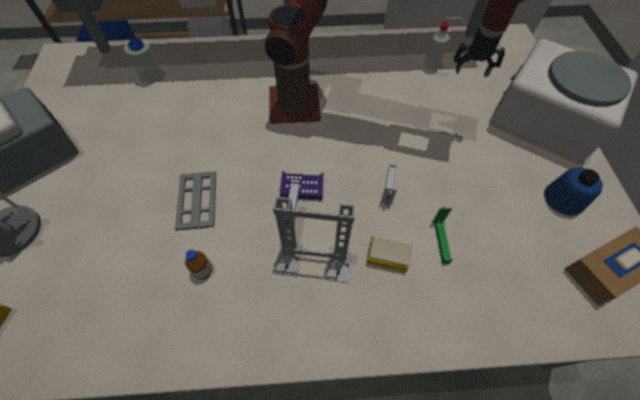

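View pics/top0.png

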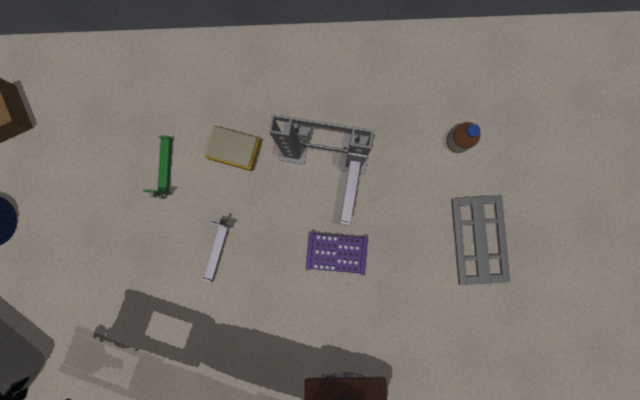

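Two candidates for the bracket in the top view: bare metal at (219,251) and a green one at (166,166). The task says to leave the green one alone, so the metal one it is. I'll confirm that in a crop and start moving over.

```bash
python3 - <<'E'
from h import *
p=cv2.imread("pics/top0.png")[120:300,130:390];cv2.imwrite("pics/crop.png",cv2.resize(p,None,fx=3,fy=3,interpolation=cv2.INTER_CUBIC))
E
python3 -m jog '[0.034,-0.036,0,0,0,0,0, 0.034,-0.036,0,0,0,0,0, 0.034,-0.036,0,0,0,0,0, 0.034,-0.036,0,0,0,0,0, 0.034,-0.036,0,0,0,0,0]'
python3 -m jog '[0.034,-0.036,0,0,0,0,0, 0.034,-0.036,0,0,0,0,0, 0.034,-0.036,0,0,0,0,0, 0,0,0,0,0,0,0, 0,0,0,0,0,0,0]'
python3 - <<'E'
from h import *
im=get_image("wrist");cv2.imwrite("pics/w0.png",im["pixels"]);print(np.round(im["extrinsics"],2).tolist(),np.round(im["camera_matrix"],1).tolist())
for n in("bracket","hooks","upright_bare","upright_fitted"):
    print(n,[(np.round(d["at"],1).tolist(),round(d["confidence"],2)) for d in spot_point(im,n)[:3]])
print(sense()["tool_pos"],sense()["ee_rot"])
E
```

```text
t: 1.7
tool_pos: [323.1, 424.8, 231.5]
ee_rot: [0.384, 3.118, 0.001]
contact_force: [1.3, 0.4, 0.2]
width: 1.002
finger_force: 0.0
t: 2.2
tool_pos: [424.7, 317.4, 231.3]
ee_rot: [-0.39, -3.117, -0.001]
contact_force: [-0.8, -0.0, -1.4]
width: 1.004
finger_force: 0.0
[[0.25, -0.93, -0.28, 352.85], [0.97, 0.24, 0.07, 335.84], [0.0, -0.29, 0.96, 375.29], [0.0, 0.0, 0.0, 1.0]] [[309.7, 0.0, 320.3], [0.0, 309.7, 199.2], [0.0, 0.0, 1.0]]
bracket [([655.0, 457.6, 3.6], 0.72), ([422.4, 318.8, 2.6], 0.59)]
hooks [([577.9, 464.7, 23.7], 0.94), ([498.2, 296.4, 27.3], 0.62)]
upright_bare [([665.4, 123.2, -1.4], 0.57)]
upright_fitted []
[423.05361785 319.40069092 231.27543045] [-3.81287690e-01 -3.11815938e+00 -1.76231353e-04]
```

View pics/crop.png

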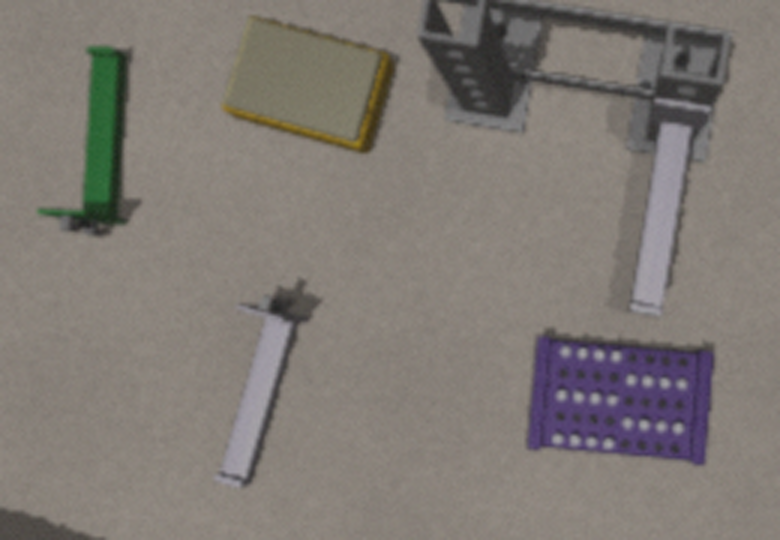

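View pics/w0.png

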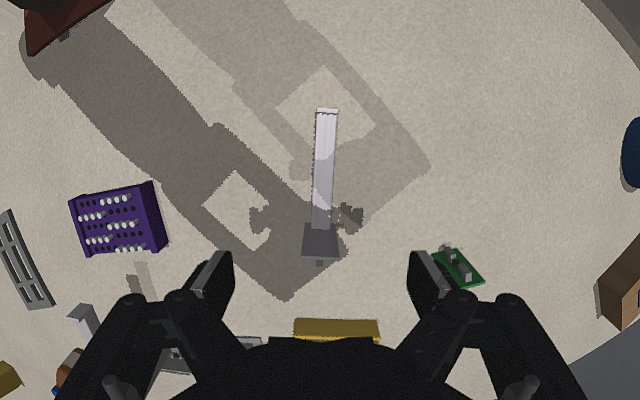

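The crop shows the silver bracket at crop (255,395): bare metal, hooks toward the rack, the same form as the fitted one. In the wrist view its arm runs from the tip at (327,108) to the end plate at about (320,228).

```bash
cat >> h.py <<'E'
def wray(im,u,v,z):
    E=np.array(im["extrinsics"]);K=np.array(im["camera_matrix"])
    a=np.array([(u-K[0,2])/K[0,0],(v-K[1,2])/K[1,1]]);th=np.hypot(*a);s=np.sin(th)/max(th,1e-9)
    d=E[:3,:3]@[a[0]*s,-a[1]*s,-np.cos(th)];o=E[:3,3]
    return o+d*(z-o[2])/d[2]
def wproj(im,P):
    E=np.array(im["extrinsics"]);K=np.array(im["camera_matrix"])
    p=np.linalg.inv(E)@np.r_[P,1.];v=np.array([p[0],-p[1],-p[2]]);r=np.hypot(v[0],v[1]);th=np.arctan2(r,v[2])
    return K[:2,:2]@(v[:2]/max(r,1e-9)*th)+K[:2,2]
E
python3 - <<'E'
from h import *
w=get_image("wrist");t=get_image("top")
a=wray(w,327.5,108,34);b=wray(w,320.5,228,24);print("w",a,b,np.linalg.norm((b-a)[:2]),np.arctan2(*(b-a)[[1,0]]))
a=ray(t,207.3,280.3,34);b=ray(t,223.7,226,24);print("t",a,b,np.linalg.norm((b-a)[:2]),np.arctan2(*(b-a)[[1,0]]))
# rack in top: fitted arm tip and base, bare upright top corners
a=ray(t,130+646/3,120+308/3,159);b=ray(t,130+677/3,120+124/3,149);print("fit",a,b,np.linalg.norm((b-a)[:2]),np.arctan2(*(b-a)[[1,0]]))
E
```

```text
w [352.86578129 345.47414662  34.        ] [490.09798671 303.49514699  24.        ] 143.50928406810243 -0.2968585982325864
t [356.0646851  338.58829391  34.        ] [491.13399431 298.15694133  24.        ] 140.9908243966721 -0.2908491792732737
fit [489.49607679  -6.84252396 159.        ] [628.05552112 -34.81500477 149.        ] 141.3547993343344 -0.19920329164463826
```

```bash
python3 -m jog '[0,0.001,-0.04,0,0,-1.3,0, 0,0.001,-0.04,0,0,-1.2,0, 0,0,-0.04,0,0,0,0, 0,0,-0.03,0,0,0,0, 0,0,0,0,0,0,0]'
python3 - <<'E'
from h import *
im=get_image("wrist");cv2.imwrite("pics/w1.png",im["pixels"])
for n in("bracket","hooks"):
    print(n,[(np.round(d["at"],1).tolist(),round(d["confidence"],2)) for d in spot_point(im,n)[:3]])
s=sense();print(s["tool_pos"],s["ee_rot"])
for P in ((352,343,34),(490,301,24),(423,322,24)): print(wproj(im,np.array(P,float)))
E
```

```text
t: 3.05
tool_pos: [420.0, 318.8, 76.5]
ee_rot: [-0.45, -3.102, 0.009]
contact_force: [-0.6, -0.8, -0.4]
width: 0.999
finger_force: 0.0
bracket [([425.0, 322.8, 1.4], 0.69), ([656.3, 457.8, -0.5], 0.65)]
hooks [([498.8, 300.1, 26.4], 0.8)]
[424.90706026 321.11792358  82.97116003] [4.51672610e-01 3.10724537e+00 1.99003070e-03]
[326.72944894 112.25580885]
[324.1048611  307.26800881]
[326.16206716 223.28730213]
```

View pics/w1.png

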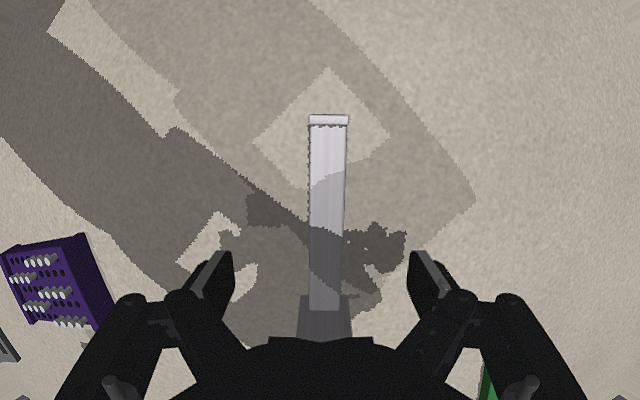

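The arm spans from (328,115) to (324,310), centred between the fingers and within 3 px of prediction. I'll descend and grip.

```bash
python3 -m jog '[0,0,-0.03,0,0,0,0, 0,0,-0.03,0,0,0,0, 0,0,-0.015,0,0,0,0, 0,0,-0.003,0,0,0,0, 0,0,0,0,0,0,0]'
python3 -m jog '[0,0,0,0,0,0,255, 0,0,0,0,0,0,255, 0,0,0,0,0,0,255, 0,0,0,0,0,0,255, 0,0,0,0,0,0,255]'
python3 -m jog '[0,0,0,0,0,0,255, 0,0,0,0,0,0,255, 0,0,0,0,0,0,255]'
```

```text
t: 3.7
tool_pos: [424.9, 320.7, 4.4]
ee_rot: [0.453, 3.108, 0.001]
contact_force: [-0.2, -0.2, 0.4]
width: 1.002
finger_force: 0.0
t: 4.2
tool_pos: [424.7, 320.5, 4.1]
ee_rot: [0.453, 3.108, 0.001]
contact_force: [-0.4, 0.0, 3.7]
width: 0.27
finger_force: 60.2
t: 4.5
tool_pos: [424.7, 320.5, 4.1]
ee_rot: [0.453, 3.108, 0.001]
contact_force: [-1.6, -0.7, 5.6]
width: 0.268
finger_force: 60.3
```

```bash
python3 -m jog '[0,0,0.01,0,0,0,255, 0,0,0.03,0,0,0,255, 0,0,0.04,0,0,0,255, 0,0,0.04,0,0,0,255, 0,0,0.02,0,0,0,255]'
python3 -m jog '[0.01,-0.0145,0,0,0,0.6,255, 0.02,-0.029,0,0,0,1,255, 0.02,-0.029,0,0,0,1,255, 0.02,-0.029,0,0,0,1,255, 0.02,-0.029,0,0,0,1,255]'
python3 -m jog '[0.018,-0.027,0,0,0,0.5,255, 0.01,-0.0145,0,0,0,0,255, 0,0,0,0,0,0,255, 0,0,0,0,0,0,255]'
python3 - <<'E'
from h import *
print(sense()["tool_pos"],sense()["ee_rot"])
ims={}
for c in("top","wrist","scene"):
    im=get_image(c);cv2.imwrite(f"pics/{c}2.png",im["pixels"])
    for n in("hooks","bracket","upright_bare","upright_fitted","home","entry","rack"):
        print(c,n,[(np.round(d["at"],1).tolist(),round(d["confidence"],2)) for d in spot_point(im,n)[:3]])
im=cv2.imread("pics/top2.png")[105:255,230:390];im=cv2.resize(im,None,fx=5,fy=4.0*1.25*0.8,interpolation=cv2.INTER_CUBIC) if 0 else cv2.resize(im,None,fx=4,fy=4,interpolation=cv2.INTER_CUBIC)
cv2.imwrite("pics/c2.png",im)
E
```

```text
t: 5.0
tool_pos: [425.2, 320.9, 147.1]
ee_rot: [0.452, 3.105, 0.004]
contact_force: [0.9, 0.4, -2.6]
width: 0.267
finger_force: 59.5
t: 5.5
tool_pos: [513.9, 188.5, 143.0]
ee_rot: [-0.326, -3.123, 0.001]
contact_force: [0.4, 1.2, -2.3]
width: 0.27
finger_force: 59.4
t: 5.9
tool_pos: [541.4, 148.4, 142.9]
ee_rot: [-0.316, -3.124, -0.0]
contact_force: [0.4, 0.4, -2.1]
width: 0.264
finger_force: 59.4
[541.38196715 148.43229729 142.88032909] [-3.15618392e-01 -3.12411799e+00 -4.92755544e-04]
top hooks [([573.8, 458.7, 26.0], 0.79)]
top bracket [([652.6, 453.9, 4.5], 0.57)]
top upright_bare [([662.0, 124.2, -0.8], 0.83)]
top upright_fitted [([631.9, -33.0, 0.9], 0.85)]
top home []
top entry []
top rack [([650.8, 41.4, -2.0], 0.64)]
wrist hooks [([575.8, 464.9, 22.1], 0.56)]
wrist bracket [([654.8, 459.1, 4.7], 0.71), ([541.6, 150.4, 139.0], 0.66)]
wrist upright_bare []
wrist upright_fitted [([632.8, -37.1, 1.1], 0.57)]
wrist home []
wrist entry []
wrist rack []
scene hooks [([581.6, 459.3, 25.4], 0.68), ([619.4, 133.0, 162.6], 0.62)]
scene bracket [([657.6, 456.0, -0.8], 0.73), ([543.1, 147.2, 140.8], 0.46)]
scene upright_bare [([667.1, 122.7, 4.4], 0.56), ([542.7, 146.4, 139.8], 0.4)]
scene upright_fitted [([632.9, -38.7, 2.3], 0.87)]
scene home [([412.8, 15.2, -0.6], 0.48)]
scene entry [([691.3, 272.4, -1.6], 0.42)]
scene rack [([650.7, 45.8, 5.0], 0.6)]
```

View pics/c2.png

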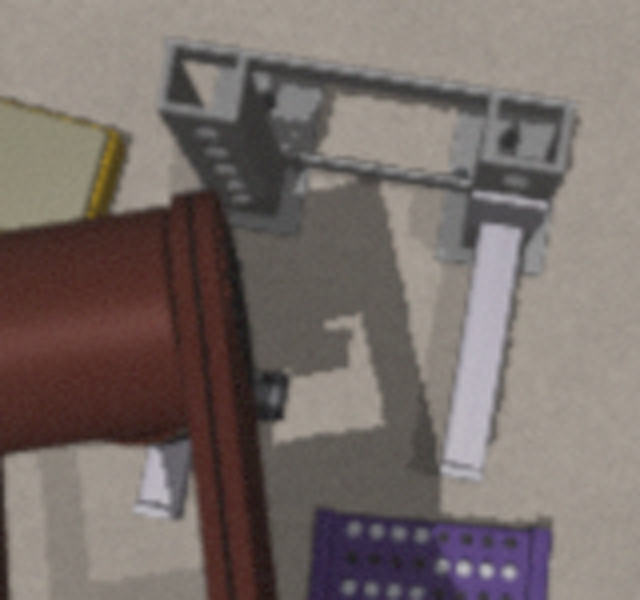

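View pics/wrist2.png

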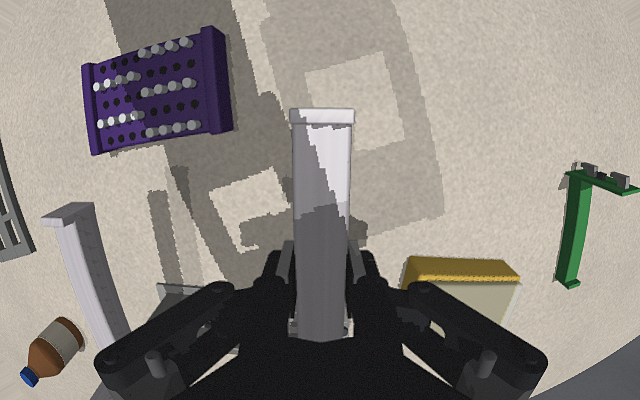

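```bash
python3 - <<'E'
from h import *
from scipy.optimize import least_squares
t=get_image("top");w=get_image("wrist")
c=lambda u,v:np.array([230+(u+.5)/4-.5,105+(v+.5)/4-.5])
obs=[((-0,100,300),c(165,108)),((0,60,300),c(238,118)),((32,100,300),c(172,40)),((32,60,300),c(247,52)),
((0,-60,300),c(484,163)),((32,-60,300),c(490,92)),((32,-100,300),c(577,102)),((-150,-80,159),c(462,476)),((-4,-80,149),c(500,223))]
def W(p,P): cs,sn=np.cos(p[2]),np.sin(p[2]);return np.array([p[0]+cs*P[0]-sn*P[1],p[1]+sn*P[0]+cs*P[1],P[2]])
r=least_squares(lambda p:np.concatenate([(proj(t,W(p,P))-o) for P,o in obs]),[648,44,-.2],loss="soft_l1",x_scale=[10,10,.1])
print(r.x,np.round(r.fun.reshape(-1,2),1).tolist())
b=W(r.x,(0,80,0));print("bare",b,"entry",W(r.x,(-75,80,140)))
s=sense();tp=s["tool_pos"];print(tp,s["ee_rot"])
yaw=-2*np.arctan2(s["ee_rot"][0],s["ee_rot"][1]);print("toolyaw",yaw)
B=lambda P:W((tp[0],tp[1],yaw),(P[0],P[1],P[2]+tp[2]-4))
for P in((-75,-12,34),(-75,12,34),(71,-12,24),(71,12,24),(-69,-12,24),(-69,12,24)):print(P,np.round(wproj(w,B(P)),1),np.round((proj(t,B(P))-[230,105])*4,1))
E
```

```text
[ 6.50256990e+02  4.30320686e+01 -1.93809845e-01] [[-1.8, -0.8], [0.1, 0.0], [-0.7, 0.3], [0.7, 0.5], [-0.3, -1.3], [0.9, 0.3], [-0.4, 1.1], [0.1, -0.1], [1.0, -0.3]]
bare [665.66489362 121.53427553   0.        ] entry [592.06907461 135.97918548 140.        ]
[542.05620041 148.21883911 143.28807728] [-3.14241725e-01 -3.12580638e+00  2.86803935e-05]
toolyaw 6.082795759386828
(-75, -12, 34) [286.4 106.3] [175.7 520.2]
(-75, 12, 34) [352.4 106.2] [132.9 512.6]
(71, -12, 24) [299.4 375.5] [224.8 262.9]
(71, 12, 24) [340.5 375.5] [182.8 255.7]
(-69, -12, 24) [289.3 121.4] [179.9 509.3]
(-69, 12, 24) [349.7 121.3] [137.6 501.8]
```

```bash
python3 -m jog '[0.01,-0.0029,0.001,0,0,0,255, 0.01,-0.002,0,0,0,0,255, 0.0093,-0.002,0,0,0,0,255, 0,0,0,0,0,0,255, 0,0,0,0,0,0,255]'
python3 -m jog '[0.002,-0.0004,0,0,0,0,255, 0.002,-0.0004,0,0,0,0,255, 0.002,-0.0004,0,0,0,0,255, 0.002,-0.0004,0,0,0,0,255, 0,0,0,0,0,0,255]'
```

```text
t: 7.7
tool_pos: [571.5, 141.1, 144.0]
ee_rot: [-0.315, -3.125, 0.0]
contact_force: [-0.8, -1.0, -3.2]
width: 0.269
finger_force: 59.3
t: 8.2
tool_pos: [579.7, 139.7, 144.4]
ee_rot: [0.314, 3.125, 0.0]
contact_force: [-0.7, 0.6, -3.3]
width: 0.265
finger_force: 59.3
```

```bash
python3 -m jog '[0.002,-0.0004,0,0,0,0,255, 0.002,-0.0004,0,0,0,0,255, 0,0,0,0,0,0,255]'
python3 -m jog '[0.002,-0.0004,0,0,0,0,255, 0,0,0,0,0,0,255]'
python3 -m jog '[0.002,-0.0004,0,0,0,0,255, 0,0,0,0,0,0,255]'
```

```text
t: 8.5
tool_pos: [583.1, 139.0, 144.1]
ee_rot: [-0.314, -3.125, -0.0]
contact_force: [-1.9, 0.5, -1.7]
width: 0.267
finger_force: 59.4
t: 8.7
tool_pos: [585.1, 138.6, 144.1]
ee_rot: [-0.314, -3.125, 0.0]
contact_force: [-3.6, 0.1, -1.7]
width: 0.268
finger_force: 59.4
t: 8.9
tool_pos: [587.1, 138.1, 144.1]
ee_rot: [-0.314, -3.125, 0.0]
contact_force: [-4.1, 1.7, -2.1]
width: 0.268
finger_force: 59.4
```

Force is rising 2→4 N, which matches the plunger spring and means the hooks are through the slots. I'll press on to plate contact.

```bash
python3 -m jog '[0.002,-0.0004,0,0,0,0,255, 0,0,0,0,0,0,255]'
python3 -m jog '[0.001,-0.0002,0,0,0,0,255, 0,0,0,0,0,0,255]'
python3 -m jog '[0.001,-0.0002,0,0,0,0,255, 0,0,0,0,0,0,255]'
```

```text
t: 9.1
tool_pos: [589.1, 137.7, 144.0]
ee_rot: [-0.314, -3.125, 0.0]
contact_force: [-5.3, 0.7, -2.0]
width: 0.27
finger_force: 59.4
t: 9.3
tool_pos: [589.3, 137.6, 143.9]
ee_rot: [-0.314, -3.123, 0.0]
contact_force: [-8.0, 1.0, -1.5]
width: 0.267
finger_force: 59.7
t: 9.5
tool_pos: [589.3, 137.6, 143.9]
ee_rot: [-0.313, -3.121, 0.001]
contact_force: [-12.8, 0.8, 2.0]
width: 0.263
finger_force: 60.0
```

```bash
python3 -m jog '[-0.0018,0.0004,0,0,0,0,255, 0,0,-0.003,0,0,0,255, 0,0,-0.003,0,0,0,255, 0,0,0,0,0,0,255]'
python3 -m jog '[0,0,-0.003,0,0,0,255, 0,0,0,0,0,0,255]'
python3 -m jog '[0,0,-0.002,0,0,0,255, 0,0,0,0,0,0,255]'
```

```text
t: 9.9
tool_pos: [589.3, 137.9, 138.1]
ee_rot: [-0.314, -3.125, -0.0]
contact_force: [-4.5, 1.1, -1.8]
width: 0.266
finger_force: 59.5
t: 10.1
tool_pos: [589.3, 137.9, 135.2]
ee_rot: [-0.314, -3.125, -0.0]
contact_force: [-5.5, 1.8, -1.8]
width: 0.266
finger_force: 59.5
t: 10.3
tool_pos: [589.3, 137.9, 133.3]
ee_rot: [-0.314, -3.125, -0.0]
contact_force: [-6.1, 2.0, -0.7]
width: 0.264
finger_force: 59.6
```

```bash
python3 -m jog '[0,0,-0.002,0,0,0,255, 0,0,0,0,0,0,255]'
python3 -m jog '[0,0,-0.002,0,0,0,255, 0,0,0,0,0,0,255]'
python3 -m jog '[0,0,-0.001,0,0,0,255, 0,0,0,0,0,0,255]'
python3 -m jog '[0,0,-0.001,0,0,0,255, 0,0,0,0,0,0,255]'
```

```text
t: 10.5
tool_pos: [589.3, 137.9, 131.3]
ee_rot: [-0.314, -3.125, -0.0]
contact_force: [-5.3, 1.6, -1.0]
width: 0.266
finger_force: 59.5
t: 10.7
tool_pos: [589.3, 137.8, 129.3]
ee_rot: [-0.314, -3.125, -0.0]
contact_force: [-5.1, 0.4, -1.1]
width: 0.266
finger_force: 59.6
t: 10.9
tool_pos: [589.4, 137.9, 128.8]
ee_rot: [-0.314, -3.125, -0.0]
contact_force: [-6.7, 1.5, 1.1]
width: 0.265
finger_force: 60.0
t: 11.1
tool_pos: [589.4, 137.9, 128.3]
ee_rot: [-0.314, -3.126, 0.0]
contact_force: [-9.4, 1.2, 3.8]
width: 0.268
finger_force: 60.4
```

```bash
python3 -m jog '[0,0,-0.001,0,0,0,255, 0,0,0,0,0,0,255]'
python3 -m jog '[0,0,-0.002,0,0,0,255, 0,0,0,0,0,0,255]'
python3 -m jog '[0,0,-0.002,0,0,0,255, 0,0,0,0,0,0,255]'
python3 - <<'E'
from h import *
s=sense();print(s["contact_force"],s["torque"],s["tool_pos"])
im=get_image("wrist");print(np.round(wproj(im,np.array(s["tool_pos"])+[-73.5,14.9,29.9])))
cv2.imwrite("pics/w3.png",im["pixels"])
E
```

```text
t: 11.3
tool_pos: [589.4, 137.7, 127.8]
ee_rot: [-0.314, -3.126, 0.001]
contact_force: [-10.7, 0.1, 6.9]
width: 0.267
finger_force: 60.7
t: 11.5
tool_pos: [589.4, 137.5, 127.0]
ee_rot: [-0.314, -3.126, 0.001]
contact_force: [-14.9, -0.3, 13.9]
width: 0.266
finger_force: 61.8
t: 11.7
tool_pos: [589.4, 137.6, 126.7]
ee_rot: [-0.314, -3.126, 0.001]
contact_force: [-20.1, -2.0, 24.1]
width: 0.266
finger_force: 63.2
[-20.13994397  -2.03136509  24.10047903] [-0.39553     2.75133845  0.01249802] [589.43031105 137.5503181  126.73895626]
[319. 106.]
```

```bash
python3 -m jog '[-0.0008,0.0002,0.003,0,0,0,255, 0,0,0,0,0,0,255, 0,0,0,0,0,0,255]'
python3 -m jog '[0,0,0.002,0,0,0,255, 0,0,0,0,0,0,255]'
python3 -m jog '[0,0,0.001,0,0,0,255, 0,0,0,0,0,0,255]'
python3 -m jog '[0,0,0.001,0,0,0,255, 0,0,0,0,0,0,255]'
```

```text
t: 12.05
tool_pos: [589.4, 137.7, 127.3]
ee_rot: [0.314, 3.124, -0.0]
contact_force: [-7.9, -2.2, 7.6]
width: 0.266
finger_force: 60.8
t: 12.25
tool_pos: [589.3, 137.8, 127.8]
ee_rot: [0.314, 3.124, 0.0]
contact_force: [-2.8, -0.5, -2.1]
width: 0.269
finger_force: 59.6
t: 12.45
tool_pos: [589.3, 137.8, 128.4]
ee_rot: [0.314, 3.125, 0.0]
contact_force: [-0.0, 0.2, -3.1]
width: 0.265
finger_force: 59.5
t: 12.65
tool_pos: [589.3, 137.9, 129.5]
ee_rot: [0.314, 3.125, 0.0]
contact_force: [1.3, 0.7, -3.8]
width: 0.27
finger_force: 59.5
```

```bash
python3 -m jog '[0,0,0.0015,0,0,0,255, 0,0,0,0,0,0,255]'
python3 -m jog '[0,0,0.0015,0,0,0,255, 0,0,0,0,0,0,255]'
python3 -m jog '[0,0,0.001,0,0,0,255, 0,0,0,0,0,0,255]'
```

```text
t: 12.85
tool_pos: [589.0, 137.9, 131.0]
ee_rot: [0.314, 3.125, 0.0]
contact_force: [0.4, -0.2, -3.4]
width: 0.272
finger_force: 59.5
t: 13.05
tool_pos: [588.5, 137.9, 131.8]
ee_rot: [-0.314, -3.125, 0.0]
contact_force: [1.8, 0.4, -6.2]
width: 0.267
finger_force: 59.1
t: 13.25
tool_pos: [588.1, 137.9, 132.6]
ee_rot: [-0.314, -3.124, 0.0]
contact_force: [0.8, 0.5, -7.5]
width: 0.265
finger_force: 59.2
```

It resists lifting beyond +3 mm with no plunger force, so the catch is locked. I'll push down again, release and back up.

```bash
python3 -m jog '[0,0,-0.003,0,0,0,255, 0,0,-0.003,0,0,0,255, 0,0,-0.001,0,0,0,255, 0,0,0,0,0,0,255]'
python3 -m jog '[0,0,0.0005,0,0,0,0, 0,0,0,0,0,0,0, 0,0,0,0,0,0,0, 0,0,0,0,0,0,0, 0,0,0,0,0,0,0]'
python3 -m jog '[0,0,0.01,0,0,0,0, 0,0,0.04,0,0,0,0, 0,0,0.05,0,0,0,0, 0,0,0.05,0,0,0,0, 0,0,0.05,0,0,0,0]'
python3 - <<'E'
from h import *
im=get_image("top");s=get_image("scene")
for c,i in(("top",im),("scene",s)):
  for n in("hooks","bracket","shelf"): print(c,n,[(np.round(d["at"],1).tolist(),round(d["confidence"],2)) for d in spot_point(i,n)[:4]])
cv2.imwrite("pics/top4.png",im["pixels"])
E
```

```text
t: 13.65
tool_pos: [589.4, 137.9, 127.6]
ee_rot: [0.314, 3.124, 0.0]
contact_force: [-3.7, -0.6, 2.9]
width: 0.263
finger_force: 60.8
t: 14.15
tool_pos: [588.8, 137.9, 126.7]
ee_rot: [-0.314, -3.126, -0.0]
contact_force: [-0.6, -0.5, 0.1]
width: 1.007
finger_force: 0.0
t: 14.65
tool_pos: [588.4, 137.9, 329.7]
ee_rot: [0.314, 3.125, 0.0]
contact_force: [0.5, 0.0, -0.3]
width: 1.0
finger_force: 0.0
top hooks [([574.5, 457.6, 23.4], 0.56), ([662.1, 123.4, 146.8], 0.4)]
top bracket [([652.3, 451.9, -0.3], 0.93), ([633.4, -32.8, -1.4], 0.4)]
top shelf [([443.7, -356.9, -0.2], 0.56)]
scene hooks [([578.9, 455.3, 27.6], 0.86), ([663.7, 124.3, 149.5], 0.6)]
scene bracket [([656.3, 455.2, -0.7], 0.95), ([587.0, 137.0, 123.9], 0.56)]
scene shelf [([438.1, -354.2, -1.3], 0.84), ([635.2, -37.7, -0.5], 0.15)]
```

```bash
python3 -m jog '[-0.0123,-0.0413,0,0,0,0,120, -0.0123,-0.0413,0,0,0,3,120, -0.0123,-0.0413,0,0,0,3,120, -0.0123,-0.0413,0,0,0,3,120, -0.0123,-0.0413,0,0,0,3,120]'
python3 -m jog '[-0.0123,-0.0413,0,0,0,3,120, -0.0123,-0.0413,0,0,0,0,120, -0.0123,-0.0413,0,0,0,0,120, -0.0123,-0.0413,0,0,0,0,120, -0.0123,-0.0413,0,0,0,0,120]'
python3 -m jog '[-0.0123,-0.0413,-0.02,0,0,0,120, -0.0123,-0.0413,-0.02,0,0,0,120, 0,0,-0.04,0,0,0,120, 0,0,-0.04,0,0,0,120, 0,0,0,0,0,0,120]'
python3 - <<'E'
from h import *
t=get_image("top")
c=[ray(t,*p,14) for p in((452,198),(500,195),(509,282),(461,285))]
print("centre",np.mean(c,0)); d=(c[0]+c[1]-c[2]-c[3]);print(np.degrees(np.arctan2(d[1],d[0])))
w=get_image("wrist");cv2.imwrite("pics/w4.png",w["pixels"])
print([(np.round(d["at"],1),d["confidence"]) for d in spot_point(w,"shelf")[:2]])
s=sense();print(s["tool_pos"],s["ee_rot"],s["joint_pos"])
E
```

```text
t: 15.55
tool_pos: [525.9, -69.8, 325.1]
ee_rot: [0.018, -3.139, -0.001]
contact_force: [0.7, -0.5, 0.8]
width: 0.528
finger_force: 0.0
t: 16.05
tool_pos: [464.5, -276.3, 325.2]
ee_rot: [0.096, -3.138, -0.003]
contact_force: [1.0, -1.1, -1.3]
width: 0.531
finger_force: 0.0
t: 16.55
tool_pos: [437.3, -354.4, 198.5]
ee_rot: [0.094, -3.13, -0.018]
contact_force: [-0.5, 0.3, -0.5]
width: 0.527
finger_force: 0.0
centre [ 439.91789648 -351.70326362   14.        ]
2.9410433332809345
[(array([ 442.7, -352.7,    1.5]), 0.87)]
[ 441.64515127 -357.85697036  207.96707513] [-9.70133445e-02  3.13966379e+00 -7.94796384e-04] [-8.19692974e-01  1.03091706e-01  1.70301179e+00 -1.06152028e-05
  1.33482497e+00 -2.45226572e+00]
```

View pics/w4.png

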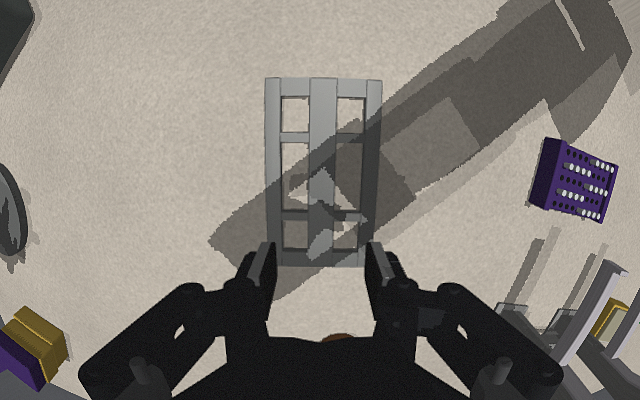

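The shelf shows at wrist corners (265,79), (382,81), (373,266) and (267,266), with the middle slat centred at about u=322.

```bash
python3 - <<'E'
from h import *
w=get_image("wrist")
c=[wray(w,*p,14) for p in((265,79),(382,81),(373,266),(267,266))]
print(np.round(c,1));print("centre",np.mean(c,0));m=(c[0]+c[1]-c[2]-c[3])/2;print(np.linalg.norm(m),np.degrees(np.arctan2(m[1],m[0]))-180, np.linalg.norm(c[0]-c[1]))
a=wray(w,323,79,14);b=wray(w,319,266,14);print("slat",a,b,np.degrees(np.arctan2(*(a-b)[[1,0]]))-180)
print(sense()["tool_pos"])
E
```

```text
[[ 338.3 -423.5   14. ]
 [ 332.4 -297.1   14. ]
 [ 553.3 -284.3   14. ]
 [ 561.4 -417.    14. ]]
centre [ 446.34830892 -355.50010034   14.        ]
222.2332769322248 -357.5135531415711 126.48121552130827
slat [ 335.81164561 -360.95923395   14.        ] [ 556.5003106  -351.96790508   14.        ] -357.66693756042014
[ 442.22835558 -358.34368141  209.13514213]
```

```bash
python3 -m jog '[0.001,0.002,-0.045,0,0,-1,120, 0,0,-0.045,0,0,0,120, 0,0,-0.045,0,0,0,120, 0,0,-0.03,0,0,0,120, 0,0,0,0,0,0,120]'
python3 - <<'E'
from h import *
w=get_image("wrist");cv2.imwrite("pics/w5.png",w["pixels"]);print(sense()["tool_pos"],[(np.round(d["at"],1),d["confidence"]) for d in spot_point(w,"shelf")[:2]])
E
```

```text
t: 17.25
tool_pos: [440.9, -353.8, 39.4]
ee_rot: [0.07, -3.137, -0.006]
contact_force: [-0.2, 0.9, 0.4]
width: 0.53
finger_force: 0.0
[ 442.35876002 -355.352259     42.07762355] [(array([ 440. , -351.9,    2.4]), 0.71)]
```

View pics/w5.png

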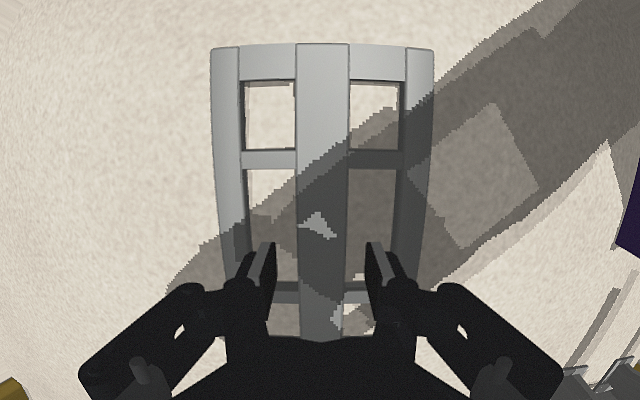

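```bash
python3 -m jog '[0,0,-0.012,0,0,0,120, 0,0,0,0,0,0,120]'
python3 - <<'E'
from h import *
w=get_image("wrist");E=w["extrinsics"]
# previous picture's camera was 12 mm higher
import copy
v=copy.deepcopy(w);v["extrinsics"]=np.array(E,float);v["extrinsics"][2,3]+=12
for p in((322,44),(322,158),(322,291)):print(wray(v,*p,14))
s=sense();print(s["tool_pos"],s["ee_rot"])
E
```

```text
t: 17.55
tool_pos: [443.0, -356.4, 30.9]
ee_rot: [-0.069, 3.139, -0.003]
contact_force: [0.2, 0.4, -0.1]
width: 0.529
finger_force: 0.0
[ 332.67638434 -359.90360778   14.        ]
[ 396.96106341 -357.08179938   14.        ]
[ 484.73137431 -353.10345292   14.        ]
[ 442.7554841  -356.23646124   30.91664968] [-6.90946928e-02  3.13973111e+00 -1.99398140e-03]
```

```bash
python3 -m jog '[0,0,-0.015,0,0,0,120, 0,0,-0.009,0,0,0,120, 0,0,-0.004,0,0,0,120, 0,0,0,0,0,0,120]'
python3 -m jog '[0,0,0,0,0,0,255, 0,0,0,0,0,0,255, 0,0,0,0,0,0,255, 0,0,0,0,0,0,255, 0,0,0,0,0,0,255]'
python3 -m jog '[0,0,0.01,0,0,0,255, 0,0,0.02,0,0,0,255, 0,0,0.03,0,0,0,255, 0,0,0,0,0,0,255]'
```

```text
t: 18.0
tool_pos: [441.3, -354.9, 0.4]
ee_rot: [0.069, -3.139, -0.003]
contact_force: [-0.9, -0.4, -0.3]
width: 0.53
finger_force: 0.0
t: 18.5
tool_pos: [442.3, -355.9, 2.0]
ee_rot: [-0.069, 3.14, -0.001]
contact_force: [0.6, 0.4, -0.4]
width: 0.335
finger_force: 61.5
t: 18.9
tool_pos: [444.6, -358.2, 66.6]
ee_rot: [-0.069, 3.135, -0.009]
contact_force: [0.5, -1.3, -1.4]
width: 0.33
finger_force: 61.4
```

```bash
python3 -m jog '[0,0,0.031,0,0,-8,255, 0,0,0.031,0,0,-8,255, 0,0,0.031,0,0,-8,255, 0,0,0.031,0,0,-8,255, 0,0,0.031,0,0,-8,255]'
python3 -m jog '[0,0,0,0,0,-8,255, 0,0,0,0,0,-8,255, 0,0,0,0,0,-8,255, 0,0,0,0,0,-8,255, 0,0,0,0,0,-8,255]'
python3 -m jog '[0,0,0,0,0,-8,255, 0,0,0,0,0,-8,255, 0,0,0,0,0,-8,255, 0,0,0,0,0,0,255, 0,0,0,0,0,0,255]'
```

```text
t: 19.4
tool_pos: [441.7, -355.2, 217.2]
ee_rot: [-1.018, -2.971, -0.001]
contact_force: [0.6, 0.1, -2.2]
width: 0.332
finger_force: 61.2
t: 19.9
tool_pos: [441.8, -355.3, 215.9]
ee_rot: [-1.972, -2.444, -0.0]
contact_force: [0.9, 1.1, -2.6]
width: 0.336
finger_force: 61.3
t: 20.4
tool_pos: [442.0, -355.5, 216.2]
ee_rot: [-2.428, -1.992, 0.0]
contact_force: [0.1, -0.5, -3.3]
width: 0.33
finger_force: 61.3
```

```bash
python3 -m jog '[0.005,0.018,0,0,0,0,255, 0.0096,0.0348,0,0,0,0,255, 0.0096,0.0348,0,0,0,0,255, 0.0096,0.0348,0,0,0,0,255, 0.0096,0.0348,0,0,0,0,255]'
python3 -m jog '[0.0096,0.0348,0,0,0,0,255, 0.0096,0.0348,0,0,0,0,255, 0.0096,0.0348,0,0,0,0,255, 0.0096,0.0348,0,0,0,0,255, 0.0096,0.0348,0,0,0,0,255]'
python3 -m jog '[0.0096,0.0348,0,0,0,0,255, 0.0096,0.0348,0,0,0,0,255, 0.0046,0.0168,0,0,0,0,255, 0,0,0,0,0,0,255, 0,0,0,0,0,0,255]'
python3 - <<'E'
from h import *
s=sense();print(s["tool_pos"],s["ee_rot"],s["joint_pos"])
for c in("top","scene"):
    t=get_image(c);cv2.imwrite(f"pics/{c}6.png",t["pixels"])
    for n in("shelf","rack","shelf_home","upright_bare","upright_fitted"):print(c,n,[(np.round(d["at"],1),round(d["confidence"],2)) for d in spot_point(t,n)[:2]])
t=cv2.imread("pics/top6.png")[105:255,230:430];cv2.imwrite("pics/c6.png",cv2.resize(t,None,fx=4,fy=4,interpolation=cv2.INTER_CUBIC))
E
```

```text
t: 20.9
tool_pos: [485.7, -196.2, 216.7]
ee_rot: [-2.43, -1.991, -0.001]
contact_force: [0.2, -0.6, -2.7]
width: 0.332
finger_force: 61.3
t: 21.4
tool_pos: [533.4, -22.0, 216.8]
ee_rot: [-2.43, -1.991, -0.0]
contact_force: [-0.4, -0.1, -2.2]
width: 0.331
finger_force: 61.3
t: 21.9
tool_pos: [556.9, 62.6, 216.6]
ee_rot: [-2.429, -1.992, 0.001]
contact_force: [0.2, 0.1, -2.3]
width: 0.333
finger_force: 61.3
[556.86706737  62.61227746 216.56768733] [-2.42946365e+00 -1.99155850e+00  1.08138941e-03] [-2.85615071e-02  7.80683191e-02  1.71333480e+00 -3.38982921e-04
  1.35081413e+00  1.68969805e-01]
top shelf []
top rack [(array([689. , 276.3,   2.2]), 0.61)]
top shelf_home []
top upright_bare []
top upright_fitted []
scene shelf [(array([552.6,  63.2, 210.6]), 0.87)]
scene rack [(array([644.3,  48. ,   3.4]), 0.73)]
scene shelf_home []
scene upright_bare [(array([6.663e+02, 1.213e+02, 6.000e-01]), 0.62)]
scene upright_fitted [(array([638.3, -36.1,  -0. ]), 0.66)]
```

View pics/c6.png

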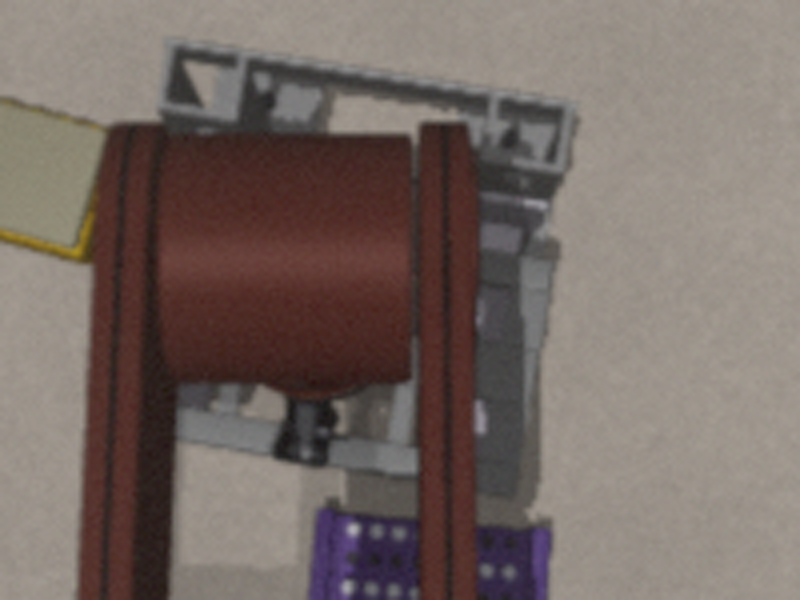

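```bash
python3 -m jog '[0.009,-0.0021,0,0,0,0,255, 0.0091,-0.0021,0,0,0,0,255, 0,0,-0.025,0,0,0,255, 0,0,-0.02,0,0,0,255, 0,0,0,0,0,0,255]'
python3 -m jog '[0,0,-0.008,0,0,0,255, 0,0,-0.004,0,0,0,255, 0,0,0,0,0,0,255]'
python3 -m jog '[0,0,-0.003,0,0,0,255, 0,0,0,0,0,0,255]'
```

```text
t: 23.0
tool_pos: [573.8, 57.5, 168.2]
ee_rot: [-2.43, -1.985, 0.007]
contact_force: [-1.6, -0.1, -2.8]
width: 0.332
finger_force: 61.2
t: 23.3
tool_pos: [575.7, 57.7, 159.9]
ee_rot: [2.432, 1.988, 0.0]
contact_force: [-0.0, -1.0, -2.0]
width: 0.332
finger_force: 61.3
t: 23.5
tool_pos: [575.6, 57.7, 157.0]
ee_rot: [2.432, 1.988, 0.0]
contact_force: [1.1, 0.8, -2.0]
width: 0.333
finger_force: 61.3
```

```bash
python3 -m jog '[0,0,-0.003,0,0,0,255, 0,0,0,0,0,0,255]'
python3 -m jog '[0,0,-0.0015,0,0,0,255, 0,0,0,0,0,0,255]'
python3 -m jog '[0,0,-0.001,0,0,0,255, 0,0,0,0,0,0,255]'
```

```text
t: 23.7
tool_pos: [575.3, 57.7, 153.6]
ee_rot: [-2.432, -1.988, 0.0]
contact_force: [-0.4, -0.8, -1.8]
width: 0.329
finger_force: 61.3
t: 23.9
tool_pos: [575.4, 57.7, 152.1]
ee_rot: [-2.432, -1.988, 0.0]
contact_force: [0.3, 0.7, -1.6]
width: 0.331
finger_force: 61.3
t: 24.1
tool_pos: [575.4, 57.7, 151.2]
ee_rot: [-2.432, -1.988, 0.0]
contact_force: [0.6, 0.7, -2.5]
width: 0.328
finger_force: 61.3
```

```bash
python3 -m jog '[0,0,-0.001,0,0,0,255, 0,0,0,0,0,0,255]'
python3 -m jog '[0,0,-0.001,0,0,0,255, 0,0,0,0,0,0,255]'
python3 -m jog '[0,0,-0.0005,0,0,0,255, 0,0,0,0,0,0,255]'
```

```text
t: 24.3
tool_pos: [575.6, 57.7, 150.8]
ee_rot: [2.432, 1.988, 0.0]
contact_force: [-1.5, 0.5, 1.2]
width: 0.331
finger_force: 61.7
t: 24.5
tool_pos: [575.7, 57.7, 150.8]
ee_rot: [2.432, 1.988, 0.001]
contact_force: [-4.7, 0.5, 7.4]
width: 0.336
finger_force: 62.4
t: 24.7
tool_pos: [575.7, 57.7, 150.7]
ee_rot: [2.432, 1.988, 0.001]
contact_force: [-6.1, 0.2, 10.5]
width: 0.333
finger_force: 62.7
```

The shelf has landed on both arms. I'll ease the press and open to partial width.

```bash
python3 -m jog '[0,0,0.0015,0,0,0,255, 0,0,0,0,0,0,255]'
python3 -m jog '[0,0,0,0,0,0,210, 0,0,0,0,0,0,150, 0,0,0,0,0,0,125, 0,0,0,0,0,0,125, 0,0,0,0,0,0,125]'
python3 -m jog '[0,0,0.005,0,0,0,125, 0,0,0.01,0,0,0,125, 0,0,0.02,0,0,0,125, 0,0,0.04,0,0,0,125, 0,0,0.05,0,0,0,125]'
python3 -m jog '[0,0,0.05,0,0,0,125, 0,0,0.04,0,0,0,125, -0.04,0,0,0,0,0,125, -0.05,0,0,0,0,0,125, -0.05,0,0,0,0,0,125]'
python3 - <<'E'
from h import *
s=sense();print(s["tool_pos"])
for c in("top","scene","wrist"):
    t=get_image(c);cv2.imwrite(f"pics/{c}7.png",t["pixels"])
    for n in("shelf","bracket","hooks","rack"):print(c,n,[(np.round(d["at"],1),round(d["confidence"],2)) for d in spot_point(t,n)[:3]])
E
```

```text
t: 24.9
tool_pos: [575.8, 57.7, 150.8]
ee_rot: [2.432, 1.988, 0.001]
contact_force: [-1.1, 0.8, 2.7]
width: 0.334
finger_force: 62.0
t: 25.4
tool_pos: [575.4, 57.7, 150.0]
ee_rot: [-2.432, -1.988, 0.001]
contact_force: [0.1, 0.2, 0.3]
width: 0.51
finger_force: 0.0
t: 25.9
tool_pos: [574.2, 57.7, 275.3]
ee_rot: [-2.431, -1.986, 0.004]
contact_force: [0.1, 0.7, 0.2]
width: 0.509
finger_force: 0.0
t: 26.4
tool_pos: [434.2, 57.7, 366.3]
ee_rot: [2.432, 1.987, 0.001]
contact_force: [-1.4, -0.2, 0.5]
width: 0.51
finger_force: 0.0
[434.1777037   57.66928169 366.32763213]
top shelf [(array([578.1,  56.3, 151.6]), 0.84)]
top bracket [(array([652.5, 452. ,   1.3]), 0.88), (array([591.3, 133.3, 122.1]), 0.68)]
top hooks [(array([665.8, 120.1, 147.2]), 0.9), (array([577.2, 457.6,  26.2]), 0.76)]
top rack [(array([650.6,  42.4,  -4.1]), 0.76), (array([661.5, 124.8,  -2.7]), 0.33)]
scene shelf [(array([572.4,  58.5, 147.5]), 0.56)]
scene bracket [(array([657.7, 456.2,  -3. ]), 0.63), (array([588.1, 136.5, 124.8]), 0.6)]
scene hooks [(array([661.1, 123.3, 150.5]), 0.66), (array([579.4, 460.3,  27.5]), 0.66)]
scene rack [(array([6.45e+02, 4.60e+01, 6.00e-01]), 0.93)]
wrist shelf [(array([575.3,  60.8, 147.4]), 0.59)]
wrist bracket [(array([587.8, 134.6, 122.6]), 0.56)]
wrist hooks [(array([663.4, 122.5, 151.6]), 0.77)]
wrist rack []
```

```bash
python3 -c "
from cell import *
print(close_job())"
```

```text
the job is handed in; nothing more can be done
None
```

The bracket is hooked in and locked (it resisted a lift test about 3 mm above home), the shelf is laid on both arms with its position matching `shelf_home` to within about 3 mm, and the job is handed in at about 26 s. I checked the final placing by forces and the trained networks rather than by viewing a last picture, as all 10 were used.

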